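# Caddy row to rack, reversed

## Robot

A 7-joint arm with a two-finger parallel gripper is mounted at the origin on the work surface. World frame = base frame: x ahead of the robot, y to its left, z up, the work surface at z = 0. Lengths are in m, angles in rad, forces in N, time in s.
With the tool pointing down it reaches from about 0.4 to 0.85 m from the base axis. Payload 4.5 kg.
Tool frame: the origin (TCP) lies midway between the tips of the shut fingers; the grasp point (between the pads) lies 19 mm behind it; y points along the fingers, z is the direction in which the jaws open and shut, and the axes are right-handed (so a half turn about y gives the same grasp; the last joint's range is limited). The gripper opens to 88 mm and grips with 3 to 60 N. Pads are 18 mm wide; open, the fingers measure 123 mm over their backs; the gripper's body (75 mm by 187 mm) begins 45 mm behind the grasp point.
Start: joints at [-1.315, 0.689, -0.195, 1.565, 0.157, 0.902, -0.215], TCP at [0.137, 0.61, 0.239] pointing down, gripper open.
Joint ranges: [-3.01, 3.01], [-0.46, 2.08], [-1.47, 1.51], [0.13, 2.56], [-1, 4.14], [0.04, 2.09], [-2.66, 2.66]. Speed limits (rad/s): [2.57, 2.57, 3.14, 3.14, 3.14, 3.14, 3.14].

## Interface

Orientations are given as a unit quaternion [x, y, z, w].
In Python, from plant import r, snapshot, get_calibration, job, boxes_of gives the robot as it stands. The module is installed in compiled form; this text tells all that it offers.
- The arm moves only by the shell command python3 -m handwheel 'ROWS' [OPENING] [FORCE]. ROWS is JSON, a list that holds one entry, the list of rows, each a list of 6 numbers: the shift along the tool's x, y, z as a fraction of full scale, then the turn, a rotation vector about the tool's x, y, z as a fraction of full scale. In form: [[[x, y, z, wx, wy, wz], ...]]. A call has 1 to 12 rows; each row is the pose to reach, as a shift and turn from the pose commanded when the call began, along the tool's axes at that moment, turning the shorter way round; what a row does not reach only later rows make up. Full scale, the value 1, is 100 cm for a shift and 180 degrees for a turn. A row lasts 1/12 s, in which the tool goes at most 41.7 mm and 7.16 degrees, less where a joint would pass 70% of its speed; a pose out of reach is approached as far as the arm can. A call with a number of a shift or a turn outside -1 to 1 is refused whole. A call with a gripper value outside its range is refused whole. OPENING is the opening, from -1 (shut) to 1 (fully open), set as the call begins (- or left out, the last holds). The fingers move at their own pace and stop on an object; FORCE is the grip in N (left out, the last holds). Time passes only in rows, so rows that repeat a pose let the fingers close. It gives the time, the measured TCP pose, the force and the opening at its end, in the units of the state.
- r.get_state(): the state, without advancing time (a new reading comes with each control period).
- snapshot(name): name is "scene" or "top"; returns the picture (420x560x3 uint8, red, green, blue); there is no depth.
- get_calibration(name): a dict with "fx", "fy", "cx", "cy" (pixels), "T" (4x4, takes a point from camera to world coordinates). Camera axes: x right, y down, z forward; pixel columns grow to the right and rows downward; lengths in m; the calibration is good to about 2 mm. A picture is of the moment at which its call begins. get_calibration takes no time and is no camera call.
- job.finish_job(): hands the job in, once; it reports no verdict.
Trained networks look in the newest picture that a camera, given by its name, has taken for a name from the list of things; names that differ only in an ending like _2 or _b are one class to them, and where a whole thing is asked for, a point or a joint stands for the part that bears it (a point fixed in the world has none). Each returns a list of dicts, best first, with "confidence" (0 to 1); they miss things now and then, are a little off and sometimes report something else, mostly with a low value. They report only what shows in the picture. A call takes as long as a camera call. They do not tell look-alikes from the thing itself.
- boxes_of(thing, camera): "bbox" ([left, top, right, bottom] in pixels, round what is visible of it).
The state is a dict: "clock": time; "q": joint angles; "qd": joint speeds; "joint_torque": joint torques, N m; "tool_pos": TCP position; "eef_rot": TCP orientation; "contact_force": force on the tool from outside, world axes, zero at the start; "moment": the same for the moment, N m; "opening": opening from 0.0 (shut) to 1.0 (fully open).
Only numpy, scipy, OpenCV 4.12 (cv2) and the standard library are available. Lean on these libraries where they do the work, as an engineer would, in place of code of your own. Each camera call takes 0.05 s, during which the arm holds its last target. There are 200 camera calls.

## Task

The wooden rack is going to be turned end for end under the stairs, so move the four things from the black caddy tray into its four bays in reverse order: the one at the robot's left-hand end of the tray goes into the right-hand end bay of the rack, the next one into the bay beside it, and so on. Set each down gently (not dropped), upright as it stood, in the middle of its bay on the board. Leave the spray bottle and the dish of pegs where they are.

Things in the scene. Friction and masses are not known exactly. Their poses are not given: they have to be found in the camera images.
- tin_mid (a point): round flat metal polish tin, 63 mm across, 36 mm high; point at its centre, 18 mm above its underside; z up. Stands on its base at the start, like the other three.
- jar_mid (a point): round amber glass jar with a steel lid, about 56 mm across, 82 mm high; point at its centre, 41 mm above its underside; z up.
- carton_mid (a point): small plain closed cardboard light-bulb carton, 50 x 50 mm, 70 mm high; point at its centre, 35 mm above its underside; x and y square to its sides, z up.
- nailbrush_mid (a point): small wooden-backed nail brush lying bristles down: 38 mm along its x, 70 mm along its y, 34 mm high, the upper 16 mm being the wooden back; point at its centre, 17 mm above its underside; z up.
- tray: black plastic caddy tray, fixed, in which the things start; nearer than the rack or beyond it. Base 100 mm (x) by 400 mm (y), 10 mm thick, a 30 mm high wall at each y end, long sides open. Origin: centre of its underside; +y along the row to the robot's left (within 6 degrees), z up. Its four places lie at y = +142.5, +47.5, -47.5, -142.5 mm.
- rack: wooden rack that receives the things, fixed. Board 100 mm (x) by 392 mm (y), 12 mm thick, long sides open; five dividers 6 mm thick, standing 14 mm above the board, make four 89 mm bays. Origin: centre of its underside; +y along the row to the robot's left (within 6 degrees), z up. Bay centres: x = 0, y = +142.5, +47.5, -47.5, -142.5 mm; things stand 12 mm above the origin.
- spray: bystander: empty clear spray bottle with a white trigger head, 68 mm across, 200 mm high, standing loose off one end of the rows; origin at the centre of its underside.
- dish: bystander: white ceramic dish heaped with plastic clothes pegs, 136 mm across, about 65 mm high with the pegs, off one end of the rows; origin at the centre of its underside.
- mat_tin: the square cork mat, 84 x 84 x 3 mm, fixed in the tray, on which the tin stands at the start (one of four like mats, 95 mm apart); origin at the centre of its underside. It stays put, so it shows the tin's starting place in the row.
- mat_jar: the square cork mat, 84 x 84 x 3 mm, fixed in the tray, on which the jar stands at the start (one of four like mats, 95 mm apart); origin at the centre of its underside. It stays put, so it shows the jar's starting place in the row.
- mat_carton: the square cork mat, 84 x 84 x 3 mm, fixed in the tray, on which the carton stands at the start (one of four like mats, 95 mm apart); origin at the centre of its underside. It stays put, so it shows the carton's starting place in the row.
- mat_nailbrush: the square cork mat, 84 x 84 x 3 mm, fixed in the tray, on which the nail brush stands at the start (one of four like mats, 95 mm apart); origin at the centre of its underside. It stays put, so it shows the nail brush's starting place in the row.
Things that resemble listed ones, but are neither listed nor needed, are in the scene too. What is meant by the part that bears tin_mid is not blue, and is the larger of those in its own colour.

How it is judged:
By the outcome, as a careful person would: the job done as asked, in the order asked, and still so for the second after the job is handed in, with the robot touching nothing.
It also fails if it takes over 109 s, if anything falls off the work surface, if the arm or the gripper's body presses on something with over 40 N, if the wrist force passes 120 N, or if a joint passes its speed limit or range.

## Working session

There is one attempt and no reset: what is moved stays moved. The work goes in short steps, Python scripts to look and compute and a shell command to move; the robot and the scene stay as the last step left them, time stands still between calls to the robot, and variables do not carry over. Pictures are saved under pics/ and viewed, about 12 in all and at most 16, crops included, and the job is handed in when it is done.

```bash
mkdir -p pics
python3 - <<'E'
from plant import r,snapshot,get_calibration,job,boxes_of
import cv2,numpy as np
for c in("scene","top"):
    im=snapshot(c); cv2.imwrite(f"pics/{c}0.png",cv2.cvtColor(im,cv2.COLOR_RGB2BGR))
    k=get_calibration(c); print(c,k["fx"],k["fy"],k["cx"],k["cy"]);print(np.round(k["T"],4).tolist())
    for t in "tin_mid jar_mid carton_mid nailbrush_mid tray rack spray dish mat_tin".split():
        print(t,[(np.round(b["bbox"],1).tolist(),round(b["confidence"],2)) for b in boxes_of(t,c)][:5])
print(r.get_state())
E
```

```text
scene 451.8032705749539 451.8032705749539 274.48700486652865 210.24626978622166
[[0.4607, 0.4993, -0.7338, 1.2612], [0.8875, -0.2542, 0.3842, -0.3718], [0.0053, -0.8283, -0.5602, 0.6193], [0.0, 0.0, 0.0, 1.0]]
tin_mid [([269.7, 248.1, 303.6, 279.4], 0.9), ([168.9, 252.4, 193.7, 280.9], 0.66), ([164.8, 294.4, 192.6, 321.7], 0.63)]
jar_mid [([315.3, 215.4, 347.6, 263.2], 0.75)]
carton_mid [([349.7, 208.0, 392.1, 256.2], 0.59)]
nailbrush_mid [([223.6, 261.2, 265.0, 294.9], 0.78)]
tray [([203.3, 225.2, 404.9, 315.5], 0.6)]
rack [([183.8, 179.4, 349.2, 248.9], 0.88)]
spray [([66.6, 194.2, 116.5, 312.3], 0.83)]
dish [([367.8, 166.3, 421.2, 200.2], 0.86)]
mat_tin [([259.3, 261.2, 316.5, 285.1], 0.67)]
top 460.68992461451325 460.68992461451325 280.51881921494555 217.05661916622634
[[0.009, -0.9896, 0.1436, 0.407], [-0.9996, -0.0125, -0.0238, 0.0192], [0.0254, -0.1433, -0.9894, 1.0579], [0.0, 0.0, 0.0, 1.0]]
tin_mid [([378.5, 161.8, 403.2, 184.2], 0.71), ([364.2, 207.3, 382.6, 232.0], 0.7), ([277.4, 158.7, 311.4, 182.5], 0.59)]
jar_mid [([233.5, 151.4, 264.4, 183.9], 0.63)]
carton_mid [([195.
[... 318 characters left out ...]
 155.5, 309.9, 192.4], 0.61)]
{'clock': 1.0, 'q': array([-1.31519937,  0.68907619, -0.19460687,  1.56528944,  0.15729345,
        0.90251948, -0.21505684]), 'qd': array([-0.00167934,  0.00110265,  0.0004752 ,  0.00103841,  0.00091062,
        0.0021594 , -0.00177291]), 'joint_torque': array([ 6.27519585e-04, -5.27491164e+01, -1.26698289e+00, -1.53748262e+01,
       -5.19572245e-02, -8.12595117e-04,  7.55739450e-06]), 'tool_pos': array([0.13746558, 0.6097202 , 0.23876058]), 'eef_rot': array([-0.70273338,  0.07823596, -0.07823088,  0.70279788]), 'contact_force': array([0.27159779, 0.44141642, 0.74478393]), 'moment': array([-0.01372369,  0.0205712 , -0.00421091]), 'opening': 0.9994187145289678}
```

View pics/scene0.png

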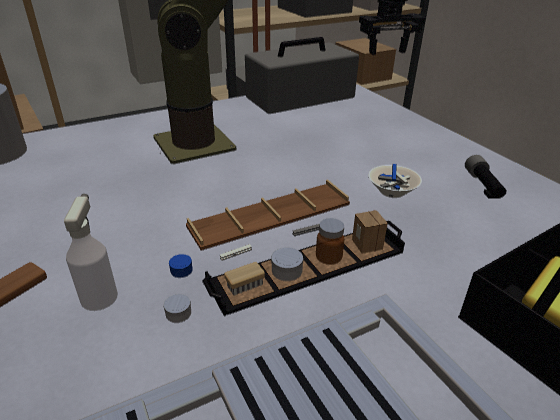

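View pics/top0.png

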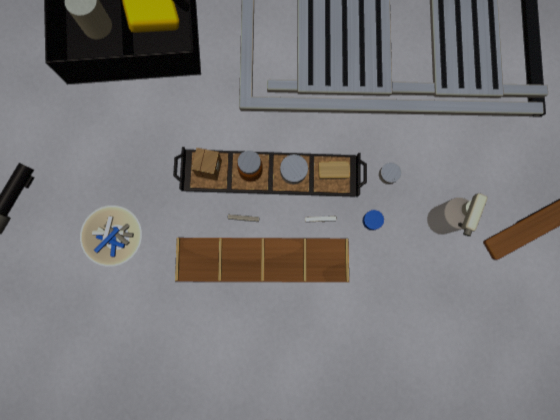

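The scene view shows the tray, from left to right, holding brush (245,278), tin (287,264), jar (331,240) and carton (370,232). In the top view, from the robot's left, the order is carton (206,164), jar (249,165), tin (294,170), brush (334,170). The rack is nearer the robot, at (262,260), with the spray at (455,213) and the dish at (111,236). The loose tins, small grey (390,173) and blue (373,220), are decoys.

Next I'll fit poses to the boxes from both cameras and overlay them as a check.

```bash
cat > h.py <<'E'
from plant import r,snapshot,get_calibration,job,boxes_of
import cv2,numpy as np
from scipy.optimize import least_squares
from scipy.spatial.transform import Rotation as R
CAL={c:get_calibration(c) for c in("scene","top")}
def proj(c,P):
    k=CAL[c];T=np.linalg.inv(k["T"]);Q=np.atleast_2d(P)@T[:3,:3].T+T[:3,3]
    return np.c_[k["fx"]*Q[:,0]/Q[:,2]+k["cx"],k["fy"]*Q[:,1]/Q[:,2]+k["cy"]]
def box(a,b,z0,z1): return np.array([[x,y,z] for x in(-a/2,a/2) for y in(-b/2,b/2) for z in(z0,z1)])
def cyl(d,z0,z1):
    t=np.linspace(0,2*np.pi,33);return np.array([[d/2*np.cos(u),d/2*np.sin(u),z] for z in(z0,z1) for u in t])
def at(M,p): c,s=np.cos(p[2]),np.sin(p[2]);return M@np.array([[c,s,0],[-s,c,0],[0,0,1]])+[p[0],p[1],0]
def fit(M,boxes,p0,yaw=False):
    def f(q):
        P=at(M,[q[0],q[1],q[2] if yaw else p0[2]]);e=[]
        for c,b in boxes.items():
            u=proj(c,P);e+=list(np.r_[u.min(0),u.max(0)]-b)
        return e
    s=least_squares(f,p0,loss="soft_l1");p=np.array(s.x); 
    if not yaw:p[2]=p0[2]
    return p,np.round(f(p),1)
def goal(p,yaw=0,flip=False):
    "rows numbers to bring TCP to p, tool down, jaws along world x turned by yaw"
    s=r.get_state();A=R.from_quat(s["eef_rot"])
    z=np.array([np.cos(yaw),np.sin(yaw),0])*(-1 if flip else 1);y=np.array([0,0,-1.]);x=np.cross(y,z)
    B=R.from_matrix(np.c_[x,y,z])
    return np.round(A.inv().apply(np.array(p)-s["tool_pos"]),4),np.round((A.inv()*B).as_rotvec()/np.pi,4)
E
python3 - <<'E'
from h import *
S=dict(carton=(box(.05,.05,.013,.083),[349.7,208,392.1,256.2],[195.6,150.3,220.1,182.4]),
jar=(cyl(.056,.013,.095),[315.3,215.4,347.6,263.2],[233.5,151.4,264.4,183.9]),
tin=(cyl(.063,.013,.049),[269.7,248.1,303.6,279.4],[277.4,158.7,311.4,182.5]),
brush=(box(.038,.07,.013,.047),[223.6,261.2,265,294.9],[317.8,160.7,349.2,179.9]),
rack=(box(.1,.392,0,.026),[183.8,179.4,349.2,248.9],[176.4,237.7,349.4,285.1]),
mat_tin=(box(.084,.084,.01,.013),[259.3,261.2,316.5,285.1],[274.5,155.5,309.9,192.4]))
im={c:cv2.imread(f"pics/{c}0.png") for c in CAL};K=3
cr={"top":(165,140,255,155),"scene":(175,165,240,155)}
o={c:cv2.resize(im[c][y:y+h,x:x+w],None,fx=K,fy=K,interpolation=cv2.INTER_CUBIC) for c,(x,y,w,h) in cr.items()}
for n,(M,a,b) in S.items():
    p,e=fit(M,{"scene":a,"top":b},[.55,0,0],n in("rack","carton","brush")); print(n,np.round(p,4),e)
    for c in o:
        q=((proj(c,at(M,p))-cr[c][:2]+.5)*K).astype(np.int32)
        cv2.polylines(o[c],[cv2.convexHull(q)],True,(0,255,0) if n!="rack" else (0,255,255),1)
cv2.imwrite("pics/f1.png",o["top"]);cv2.imwrite("pics/f2.png",o["scene"])
print(R.from_quat(r.get_state()["eef_rot"]).as_matrix().round(3))
E
```

```text
carton [0.6703 0.1604 0.0359] [-0.6 -0.2 -5.3 -2.7 -2.1 -1.2  0.  -3.1]
jar [0.6642 0.0693 0.    ] [-0.2 -1.  -2.  -0.3  0.3 -1.6 -3.8 -0.5]
tin [ 0.667  -0.0335  0.    ] [ 0.8 -2.1 -1.1  1.3  1.8 -5.  -3.8  1.9]
brush [ 0.6661 -0.1245 -0.0023] [-0.8 -1.8  0.1  1.3 -1.  -0.7  0.1  0.4]
rack [ 0.4576  0.034  -0.0043] [-0.7 -2.3 -0.2 -0.4 -3.4 -0.6  0.7 -0.4]
mat_tin [ 0.6618 -0.0298  0.    ] [ -0.7 -11.2  -1.3   3.5  -1.6  -0.   -0.7  -0.9]
[[ 0.976  0.     0.22 ]
 [-0.22   0.     0.976]
 [-0.    -1.     0.   ]]
```

View pics/f1.png

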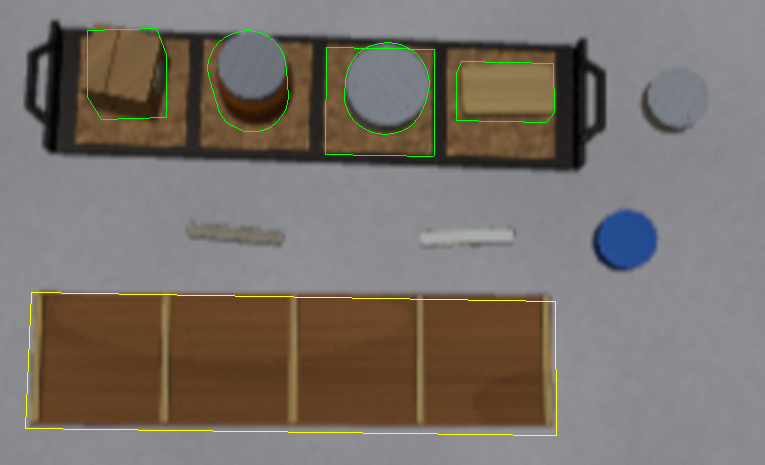

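View pics/f2.png

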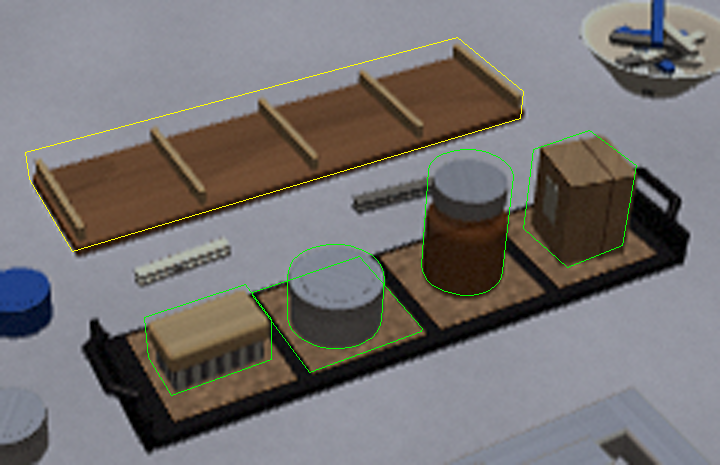

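```bash
cat >> h.py <<'E'
def pfit(pts,p0,yaw=True):
    "pts: list of (cam,u,v,model xyz)"
    M=np.array([p[3] for p in pts],float)
    def f(q):
        P=at(M,q if yaw else [q[0],q[1],p0[2]])
        return np.array([proj(p[0],P[i])[0]-p[1:3] for i,p in enumerate(pts)]).ravel()
    s=least_squares(f,p0,loss="soft_l1");return s.x,np.round(f(s.x).reshape(-1,2),1).tolist()
def ct(u,v):return (u/3+165-.5,v/3+140-.5)
def cs(u,v):return (u/3+175-.5,v/3+165-.5)
E
python3 - <<'E'
from h import *
T=lambda u,v,*m:("top",*ct(u,v),m);S=lambda u,v,*m:("scene",*cs(u,v),m)
D=[.193,.098,0,-.098,-.193];D=[.193,.095,0,-.095,-.193];D=[.19,.095,0,-.095,-.19]
rack=[T(39,294,-0+.05,.19,.026),T(34,424,-.05,.19,.026),T(546,298,.05,-.19,.026),T(549,425,-.05,-.19,.026),T(294,296,.05,0,.026),T(292,424,-.05,0,.026)]
rs=[((457,47),(520,103)),((362,74),(420,130)),((262,101),(315,163)),((155,131),(202,198)),((40,162),(82,234))]
rack+=[S(*a[j],(-.05,.05)[j],D[i],.026) for i,a in enumerate(rs) for j in(0,1)]
m=[.1425,.0475,-.0475,-.1425];z=.013;h=.042
tray=[T(76,144,-h,m[0]+h,z),T(184,150,-h,m[0]-h,z),T(199,149,-h,m[1]+h,z),T(308,152,-h,m[1]-h,z),T(325,155,-h,m[2]+h,z),T(434,157,-h,m[2]-h,z),T(436,50,h,m[2]-h,z),T(446,155,-h,m[3]+h,z),T(555,159,-h,m[3]-h,z),T(448,50,h,m[3]+h,z),T(557,55,h,m[3]-h,z)]
q=.025
carton=[T(92,30,q,q,.083),T(157,32,q,-q,.083),T(148,102,-q,-q,.083),T(88,95,-q,q,.083),S(541,155,-q,-q,.083),S(592,182,q,-q,.083),S(635,160,q,q,.083),S(592,135,-q,q,.083),S(533,232,-q,-q,.013),S(583,267,q,-q,.013),S(624,243,q,q,.013)]
a,b=.019,.035
brush=[T(463,64,a,b,.047),T(553,66,a,-b,.047),T(553,114,-a,-b,.047),T(462,111,-a,b,.047)]
for n,p in dict(rack=rack,tray=tray,carton=carton,brush=brush).items():
    s,e=pfit(p,[.6,0,0]);print(n,s.round(4),e)
for n,p in dict(tin=[T(387,86,0,0,.049),S(336,275,0,0,.049)],jar=[T(253,65,0,0,.095),S(470,181,0,0,.095)]).items():
    s,e=pfit(p,[.6,0,0],False);print(n,s.round(4),e)
E
```

```text
rack [0.4645 0.034  0.0032] [[0.2, -2.8], [0.2, -1.1], [0.3, -2.7], [0.0, -0.4], [0.2, -2.8], [0.3, -0.5], [-0.7, -1.6], [0.6, -2.1], [-0.6, -2.1], [1.0, -1.3], [-0.8, -1.9], [0.7, -1.8], [-1.1, -2.2], [0.6, -2.3], [-1.2, -2.1], [-0.2, -2.2]]
tray [ 0.6627  0.0182 -0.0173] [[0.0, 0.4], [0.6, -0.5], [0.4, -0.0], [0.5, 0.1], [-0.5, -0.8], [-0.5, -0.3], [-0.5, 0.2], [0.2, 0.5], [0.0, 0.3], [0.1, 0.3], [-0.5, -0.2]]
carton [0.6715 0.163  0.0744] [[-3.2, -0.0], [-1.9, -2.0], [2.2, -3.0], [-1.0, 0.7], [-1.1, -1.6], [-2.0, 1.5], [2.0, 1.4], [-0.1, -1.8], [-1.8, -0.8], [-3.2, 0.1], [0.9, 0.4]]
brush [ 0.6648 -0.1244 -0.0138] [[-0.4, -0.4], [0.4, -0.2], [0.4, 0.2], [-0.3, 0.3]]
tin [ 0.6659 -0.0332  0.    ] [[-0.0, -0.4], [-0.2, -0.5]]
jar [0.6684 0.0652 0.    ] [[-0.0, -0.6], [-0.2, -0.9]]
```

Run:
```python
from h import *
a=cv2.imread("pics/top0.png")[144:190,186:230];b=cv2.imread("pics/scene0.png")[200:260,342:400]
f=lambda i,k:cv2.resize(i,None,fx=k,fy=k,interpolation=cv2.INTER_CUBIC)
A=f(a,8);B=f(b,7);o=np.zeros((420,770,3),np.uint8);o[:A.shape[0],:A.shape[1]]=A;o[:,360:360+B.shape[1]]=B
cv2.imwrite("pics/f3.png",np.clip(o*1.6,0,255).astype(np.uint8))
T=cv2.imread("pics/top0.png")[230:292,170:358];cv2.imwrite("pics/f4.png",np.clip(f(T,4)*1.5,0,255).astype(np.uint8))
```

```text
(no output)
```

View pics/f3.png

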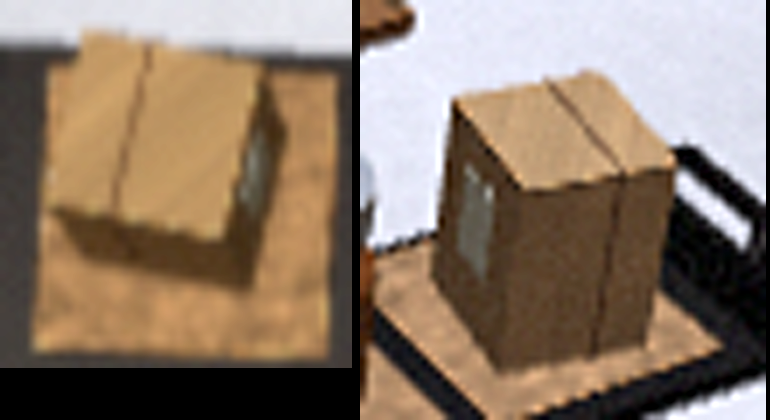

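View pics/f4.png

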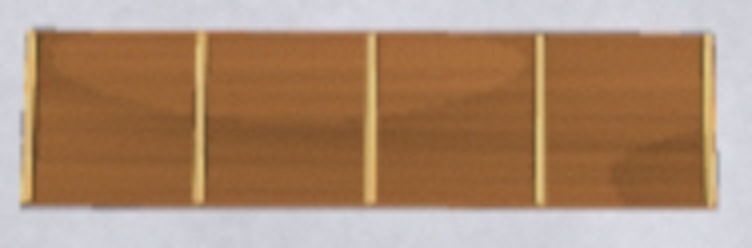

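The crop shows the carton's top face at (85,33)–(265,65)–(228,240)–(52,208), clearly yawed by about −0.2 rad. The rack's divider ends read cleanly.

Run:
```python
from h import *
T=lambda u,v,*m:("top",u/8+186-.5,v/8+144-.5,m);S=lambda u,v,*m:("scene",(u-360)/7+342-.5,v/7+200-.5,m)
q=.025
c=[T(85,33,q,q,.083),T(265,65,q,-q,.083),T(228,240,-q,-q,.083),T(52,208,-q,q,.083),T(252,288,-q,-q,.013),T(82,255,-q,q,.013),T(285,130,q,-q,.013),
S(455,97,-q,-q,.083),S(600,73,-q,q,.083),S(672,165,q,q,.083),S(522,190,q,-q,.083),S(505,370,q,-q,.013),S(433,278,-q,-q,.013),S(645,345,q,q,.013)]
s,e=pfit(c,[.67,.16,-.2]);print("carton",s.round(4),e)
t=lambda u,v,*m:("top",u/4+170-.5,v/4+230-.5,m);s3=lambda u,v,*m:("scene",*cs(u,v),m)
D=[.19,.095,0,-.095,-.19];F=[(31,32),(201,33),(371,34),(540,35),(709,36)];N=[(27,203),(198,203),(370,203),(540,203),(712,206)]
rs=[((457,47),(520,103)),((362,74),(420,130)),((262,101),(315,163)),((155,131),(202,198)),((40,162),(82,234))]
for L in(.05,.048,.046):
  for zz in (.026,.020):
    tp=[t(*F[i],L,D[i],zz) for i in range(5)]+[t(*N[i],-L,D[i],zz) for i in range(5)]
    sc=[s3(*a[j],(-L,L)[j],D[i],zz) for i,a in enumerate(rs) for j in(0,1)]
    for n,p in(("top",tp),("scene",sc),("both",tp+sc)):
        s,e=pfit(p,[.46,.03,0]);print(L,zz,n,s.round(4),np.abs(e).mean(0).round(2))
bd=[t(22,207,-.05,.196,0),t(717,207,-.05,-.196,0),t(27,30,.05,.196,.012),t(712,34,.05,-.196,.012)]
bs=[s3(77,253,.05,-.196,0),s3(522,118,.05,.196,0)]
for p in(bd,bs,bd+bs): s,e=pfit(p,[.46,.03,0]);print("board",s.round(4),e)
```

```text
carton [ 0.6722  0.1613 -0.1849] [[-0.2, -1.2], [-0.1, -0.7], [-0.4, -0.6], [-1.1, -1.1], [0.2, 0.6], [0.2, 0.5], [0.6, -0.2], [-0.9, -0.6], [-0.2, -1.0], [1.0, -1.0], [0.2, -0.5], [-1.3, 0.7], [-1.1, -0.2], [0.1, -0.0]]
0.05 0.026 top [0.4616 0.0345 0.0065] [0.14 1.27]
0.05 0.026 scene [0.4718 0.0309 0.0021] [0.84 0.24]
0.05 0.026 both [0.4642 0.0342 0.0042] [0.48 1.67]
0.05 0.02 top [0.4618 0.0346 0.0064] [0.29 1.15]
0.05 0.02 scene [ 0.4642  0.0346 -0.0013] [0.63 0.27]
0.05 0.02 both [0.4629 0.0347 0.0032] [0.5  0.75]
0.048 0.026 top [0.4615 0.0345 0.0059] [0.16 0.36]
0.048 0.026 scene [0.4719 0.0308 0.0056] [0.59 0.33]
0.048 0.026 both [0.463  0.0345 0.0055] [0.33 1.5 ]
0.048 0.02 top [0.4618 0.0346 0.0059] [0.3  0.25]
0.048 0.02 scene [0.4643 0.0346 0.0009] [0.29 0.44]
0.048 0.02 both [0.4624 0.0349 0.0044] [0.37 0.42]
0.046 0.026 top [0.4615 0.0345 0.0062] [0.16 0.54]
0.046 0.026 scene [0.4721 0.0308 0.0102] [0.4  0.75]
0.046 0.026 both [0.4632 0.0345 0.0071] [0.22 1.56]
0.046 0.02 top [0.4618 0.0346 0.0063] [0.3  0.65]
0.046 0.02 scene [0.4645 0.0346 0.0038] [0.19 0.79]
0.046 0.02 both [0.4625 0.0349 0.005 ] [0.28 0.74]
board [0.4619 0.0346 0.0077] [[0.4, 0.2], [-0.7, 0.4], [-0.4, -0.1], [0.6, -0.5]]
board [0.4589 0.0359 0.0037] [[-0.1, 0.1], [0.2, -0.2]]
board [0.4614 0.0347 0.0071] [[0.4, 0.3], [-0.8, 0.7], [-0.4, 0.0], [0.5, -0.2], [-0.1, 1.1], [0.3, 0.3]]
```

```bash
python3 -c "
from h import *
print(goal([.672,.161,.15],-.185))"
```

```text
(array([ 0.6201,  0.0887, -0.3202]), array([-0.    ,  0.4883, -0.    ]))
```

```bash
python3 -m handwheel '[[[0.31,0.0,-0.16,0,0.244,0],[0.31,0.0,-0.16,0,0.244,0],[0.31,0.0,-0.16,0,0.244,0],[0.31,0.0,-0.16,0,0.244,0],[0.31,0.0,-0.16,0,0.244,0],[0.31,0.0,-0.16,0,0.244,0],[0.62,0.089,-0.32,0,0.488,0],[0.62,0.089,-0.32,0,0.488,0],[0.62,0.089,-0.32,0,0.488,0],[0.62,0.089,-0.32,0,0.488,0],[0.62,0.089,-0.32,0,0.488,0],[0.62,0.089,-0.32,0,0.488,0]]]' 1 15
python3 -c "
from h import *
print(goal([.672,.161,.15],-.185));print(r.get_state()['q'].round(2))"
```

```text
clock: 2.0
tool_pos: [0.5181, 0.2901, 0.1898]
eef_rot: [-0.459, 0.538, -0.538, 0.46]
contact_force: [0.8, 1.0, -0.5]
opening: 1.003
(array([0.1035, 0.0398, 0.1721]), array([-0.0001,  0.009 , -0.0002]))
[-0.68  0.71  0.17  1.72 -0.17  0.72 -0.59]
```

```bash
python3 -m handwheel '[[[0.103,0.04,0.172,0,0.009,0],[0.103,0.04,0.172,0,0.009,0],[0.103,0.04,0.172,0,0.009,0],[0.103,0.04,0.172,0,0.009,0],[0.103,0.04,0.172,0,0.009,0],[0.103,0.04,0.172,0,0.009,0],[0.103,0.04,0.172,0,0.009,0],[0.103,0.04,0.172,0,0.009,0],[0.103,0.04,0.172,0,0.009,0]]]'
python3 -c "
from h import *
print(goal([.672,.161,.036],-.185));print(r.get_state()['q'].round(2),r.get_state()['qd'].round(3))"
```

```text
clock: 2.75
tool_pos: [0.6703, 0.1659, 0.1501]
eef_rot: [-0.454, 0.543, -0.542, 0.454]
contact_force: [0.4, 0.1, -0.1]
opening: 1.001
(array([0.0046, 0.1141, 0.0027]), array([ 0.0004,  0.0026, -0.0005]))
[-0.38  0.88  0.14  1.43 -0.15  0.84 -0.37] [-0.01  -0.007  0.003  0.003  0.003  0.     0.002]
```

Settled. Descend, then close on the carton gently and lift.

```bash
python3 -m handwheel '[[[0.005,0.08,0.003,0,0.003,0],[0.005,0.08,0.003,0,0.003,0],[0.005,0.095,0.003,0,0.003,0],[0.005,0.105,0.003,0,0.003,0],[0.005,0.114,0.003,0,0.003,0],[0.005,0.114,0.003,0,0.003,0],[0.005,0.114,0.003,0,0.003,0],[0.005,0.114,0.003,0,0.003,0]]]'
python3 -m handwheel '[[[0,0,0,0,0,0],[0,0,0,0,0,0],[0,0,0,0,0,0],[0,0,0,0,0,0],[0,0,0,0,0,0],[0,0,0,0,0,0],[0,0,0,0,0,0],[0,0,0,0,0,0]]]' -1 12
python3 -m handwheel '[[[0,-0.02,0,0,0,0],[0,-0.05,0,0,0,0],[0,-0.08,0,0,0,0],[0,-0.11,0,0,0,0],[0,-0.14,0,0,0,0],[0,-0.14,0,0,0,0],[0,-0.14,0,0,0,0],[0,-0.14,0,0,0,0]]]'
python3 -c "
from h import *
print(goal([.463,-.108,.175],0.006))"
```

```text
clock: 3.42
tool_pos: [0.6747, 0.1587, 0.0378]
eef_rot: [0.45, -0.544, 0.545, -0.452]
contact_force: [0.4, 0.0, 0.7]
opening: 1.001
clock: 4.08
tool_pos: [0.6732, 0.1582, 0.036]
eef_rot: [-0.451, 0.545, -0.545, 0.451]
contact_force: [-0.6, 0.8, 1.1]
opening: 0.564
clock: 4.75
tool_pos: [0.6725, 0.1581, 0.175]
eef_rot: [-0.451, 0.545, -0.545, 0.45]
contact_force: [0.3, -0.7, -1.3]
opening: 0.564
(array([ 0.3007,  0.0004, -0.1559]), array([ 0.0006, -0.062 ,  0.0001]))
```

```bash
python3 -m handwheel '[[[0.02,0,-0.01,0,-0.01,0],[0.05,0,-0.025,0,-0.02,0],[0.09,0,-0.045,0,-0.03,0],[0.13,0,-0.065,0,-0.04,0],[0.17,0,-0.085,0,-0.05,0],[0.21,0,-0.105,0,-0.06,0],[0.245,0,-0.125,0,-0.062,0],[0.275,0,-0.14,0,-0.062,0],[0.295,0,-0.15,0,-0.062,0],[0.303,0,-0.156,0,-0.062,0],[0.303,0,-0.156,0,-0.062,0],[0.303,0,-0.156,0,-0.062,0]]]'
python3 -m handwheel '[[[0,0,0,0,0,0],[0,0,0,0,0,0],[0,0,0,0,0,0]]]'
python3 -c "
from h import *
im=snapshot('top');cv2.imwrite('pics/t1.png',cv2.cvtColor(im,cv2.COLOR_RGB2BGR));s=snapshot('scene');cv2.imwrite('pics/s1.png',cv2.cvtColor(s,cv2.COLOR_RGB2BGR))
print(goal([.463,-.111,.035],0.006))"
```

```text
clock: 5.75
tool_pos: [0.4636, -0.1092, 0.1753]
eef_rot: [-0.501, 0.499, -0.498, 0.502]
contact_force: [0.4, -0.3, -0.8]
opening: 0.567
clock: 6.0
tool_pos: [0.4644, -0.1086, 0.1757]
eef_rot: [-0.502, 0.498, -0.498, 0.503]
contact_force: [0.4, -0.2, -1.0]
opening: 0.569
(array([ 0.0018,  0.1408, -0.001 ]), array([-0.0001,  0.0006, -0.0001]))
```

View pics/s1.png

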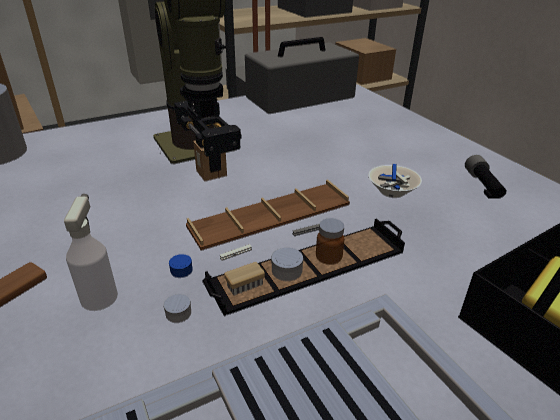

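Carton held square in the jaws at (210,160), above the right-hand bay. Lowering.

```bash
python3 -m handwheel '[[[0.002,0.03,-0.001,0,0,0],[0.002,0.06,-0.001,0,0,0],[0.002,0.09,-0.001,0,0,0],[0.002,0.11,-0.001,0,0,0],[0.002,0.12,-0.001,0,0,0],[0.002,0.127,-0.001,0,0,0],[0.002,0.132,-0.001,0,0,0],[0.002,0.135,-0.001,0,0,0],[0.002,0.137,-0.001,0,0,0],[0.002,0.139,-0.001,0,0,0],[0.002,0.139,-0.001,0,0,0],[0.002,0.139,-0.001,0,0,0]]]'
python3 -m handwheel '[[[0,0.001,0,0,0,0],[0,0.001,0,0,0,0],[0,0.001,0,0,0,0]]]'
```

```text
clock: 7.1
tool_pos: [0.4626, -0.1122, 0.0374]
eef_rot: [-0.501, 0.498, -0.499, 0.502]
contact_force: [0.2, -0.3, -0.7]
opening: 0.565
clock: 7.35
tool_pos: [0.4624, -0.1121, 0.0361]
eef_rot: [-0.501, 0.498, -0.499, 0.502]
contact_force: [-0.2, -0.1, -0.3]
opening: 0.569
```

```bash
python3 -m handwheel '[[[0,0.0005,0,0,0,0],[0,0.001,0,0,0,0],[0,0.001,0,0,0,0],[0,0.001,0,0,0,0]]]'
python3 -m handwheel '[[[0,0.0005,0,0,0,0],[0,0.001,0,0,0,0],[0,0.001,0,0,0,0],[0,0.001,0,0,0,0]]]'
```

```text
clock: 7.68
tool_pos: [0.4623, -0.1121, 0.0349]
eef_rot: [0.502, -0.499, 0.498, -0.502]
contact_force: [0.0, -0.7, -0.8]
opening: 0.566
clock: 8.02
tool_pos: [0.4623, -0.1122, 0.0348]
eef_rot: [-0.501, 0.498, -0.499, 0.502]
contact_force: [-1.4, 0.4, 10.6]
opening: 0.567
```

Contact at TCP z≈0.035, as expected. Release, rise, and move to above the jar.

```bash
python3 -m handwheel '[[[0,-0.001,0,0,0,0],[0,-0.001,0,0,0,0],[0,-0.001,0,0,0,0],[0,-0.001,0,0,0,0],[0,-0.001,0,0,0,0]]]' 1
python3 -m handwheel '[[[0,-0.01,0,0,0,0],[0,-0.03,0,0,0,0],[0,-0.06,0,0,0,0],[0,-0.09,0,0,0,0],[0,-0.11,0,0,0,0],[0,-0.12,0,0,0,0],[0,-0.12,0,0,0,0],[0,-0.12,0,0,0,0]]]'
python3 -c "
from h import *
print(goal([.668,.065,.15],0.0))
im=snapshot('top');cv2.imwrite('pics/t2.png',cv2.cvtColor(im,cv2.COLOR_RGB2BGR));s=snapshot('scene');cv2.imwrite('pics/s2.png',cv2.cvtColor(s,cv2.COLOR_RGB2BGR))
S=s[170:260,175:300];cv2.imwrite('pics/s2c.png',cv2.cvtColor(cv2.resize(S,None,fx=6,fy=6,interpolation=cv2.INTER_CUBIC),cv2.COLOR_RGB2BGR))"
```

```text
clock: 8.43
tool_pos: [0.4623, -0.1121, 0.0348]
eef_rot: [0.502, -0.499, 0.498, -0.502]
contact_force: [-0.3, -0.3, 0.9]
opening: 0.921
clock: 9.1
tool_pos: [0.4625, -0.1122, 0.1556]
eef_rot: [-0.501, 0.498, -0.499, 0.502]
contact_force: [-0.3, -0.3, -1.3]
opening: 1.001
(array([-0.1759,  0.0059,  0.2065]), array([-0.0005,  0.0019,  0.    ]))
```

View pics/s2c.png

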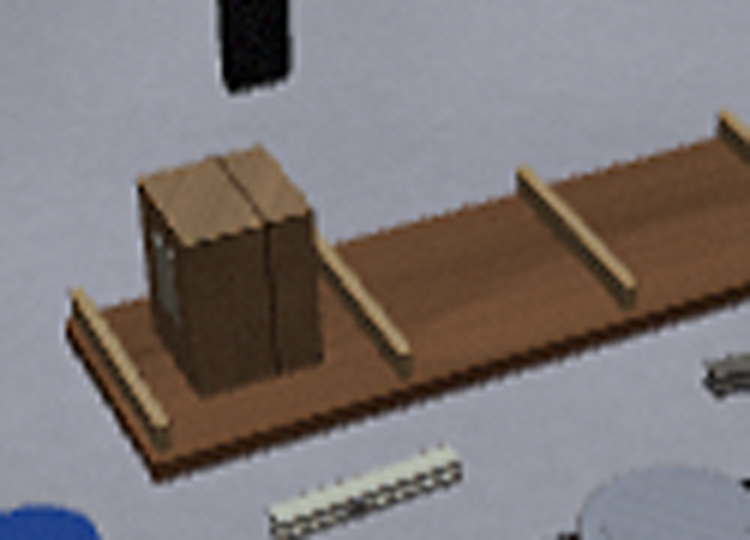

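Carton upright in the end bay between both dividers. On to the jar.

```bash
python3 -m handwheel '[[[-0.02,0,0.02,0,0,0],[-0.045,0,0.05,0,0,0],[-0.07,0,0.08,0,0,0],[-0.1,0,0.12,0,0,0],[-0.13,0,0.15,0,0,0],[-0.155,0,0.18,0,0.002,0],[-0.17,0.003,0.2,0,0.002,0],[-0.176,0.006,0.206,0,0.002,0],[-0.176,0.006,0.206,0,0.002,0],[-0.176,0.006,0.206,0,0.002,0],[-0.176,0.006,0.206,0,0.002,0],[-0.176,0.006,0.206,0,0.002,0]]]'
python3 -c "
from h import *
print(goal([.668,.065,.044],0.0))"
```

```text
clock: 10.2
tool_pos: [0.666, 0.0627, 0.1488]
eef_rot: [-0.5, 0.501, -0.501, 0.498]
contact_force: [0.0, 0.2, 1.1]
opening: 0.997
(array([-0.0025,  0.1048,  0.0022]), array([ 0.0006, -0.0009,  0.0005]))
```

```bash
python3 -m handwheel '[[[-0.003,0.02,0.002,0,0,0],[-0.003,0.05,0.002,0,0,0],[-0.003,0.075,0.002,0,0,0],[-0.003,0.09,0.002,0,0,0],[-0.003,0.1,0.002,0,0,0],[-0.003,0.105,0.002,0,0,0],[-0.003,0.105,0.002,0,0,0],[-0.003,0.105,0.002,0,0,0]]]'
python3 -m handwheel '[[[0,0,0,0,0,0],[0,0,0,0,0,0],[0,0,0,0,0,0],[0,0,0,0,0,0],[0,0,0,0,0,0],[0,0,0,0,0,0],[0,0,0,0,0,0],[0,0,0,0,0,0]]]' -1 20
python3 -m handwheel '[[[0,-0.02,0,0,0,0],[0,-0.05,0,0,0,0],[0,-0.08,0,0,0,0],[0,-0.11,0,0,0,0],[0,-0.14,0,0,0,0],[0,-0.14,0,0,0,0],[0,-0.14,0,0,0,0],[0,-0.14,0,0,0,0]]]'
python3 -c "
from h import *
print(goal([.462,-.013,.18],0.006))
S=snapshot('scene')[130:300,240:440];cv2.imwrite('pics/s3c.png',cv2.cvtColor(cv2.resize(S,None,fx=3.5,fy=3.5,interpolation=cv2.INTER_CUBIC),cv2.COLOR_RGB2BGR))"
```

```text
clock: 10.87
tool_pos: [0.67, 0.0679, 0.045]
eef_rot: [0.499, -0.5, 0.501, -0.5]
contact_force: [-0.4, -0.1, 0.7]
opening: 1.003
clock: 11.53
tool_pos: [0.6692, 0.0682, 0.0442]
eef_rot: [-0.5, 0.5, -0.5, 0.5]
contact_force: [-1.6, 0.8, 2.8]
opening: 0.628
clock: 12.2
tool_pos: [0.6684, 0.0681, 0.1828]
eef_rot: [-0.501, 0.501, -0.5, 0.499]
contact_force: [-0.7, 0.6, -2.2]
opening: 0.63
(array([ 0.0811,  0.0032, -0.2063]), array([ 0.0007, -0.0019,  0.    ]))
```

View pics/s3c.png

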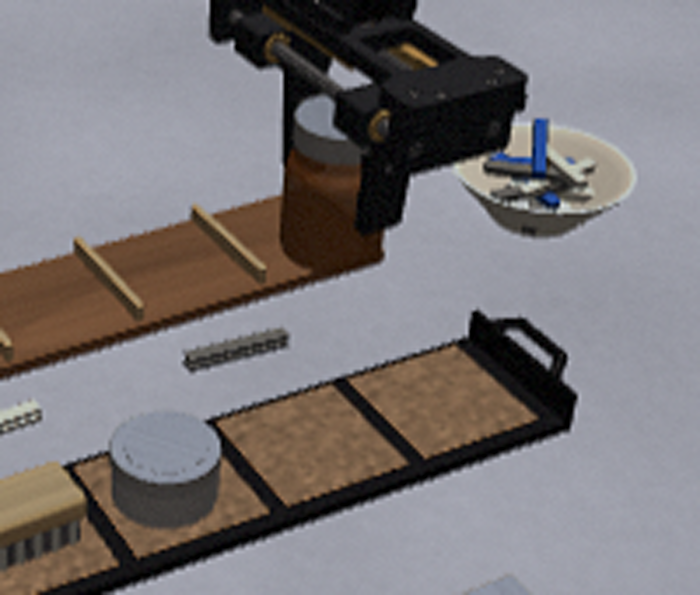

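Jar held, upright. Carry over its bay; TCP y offset +3 mm because the jar sits slightly right of the pads' centre.

```bash
python3 -m handwheel '[[[0.008,0,-0.02,0,0,0],[0.018,0,-0.045,0,0,0],[0.03,0,-0.075,0,0,0],[0.043,0,-0.11,0,0,0],[0.055,0,-0.14,0,0,0],[0.065,0,-0.17,0,-0.002,0],[0.073,0,-0.19,0,-0.002,0],[0.078,0.003,-0.202,0,-0.002,0],[0.078,0.003,-0.206,0,-0.002,0],[0.078,0.003,-0.206,0,-0.002,0],[0.078,0.003,-0.206,0,-0.002,0],[0.078,0.003,-0.206,0,-0.002,0]]]'
python3 -c "
from h import *
print(goal([.462,-.010,.044],0.006))"
```

```text
clock: 13.25
tool_pos: [0.4647, -0.0092, 0.1807]
eef_rot: [-0.501, 0.498, -0.498, 0.502]
contact_force: [-0.5, 1.3, -2.2]
opening: 0.63
(array([ 0.0009,  0.1367, -0.0029]), array([-0.0004,  0.0003, -0.0001]))
```

```bash
python3 -m handwheel '[[[0.001,0.03,-0.002,0,0,0],[0.001,0.06,-0.002,0,0,0],[0.001,0.09,-0.002,0,0,0],[0.001,0.11,-0.002,0,0,0],[0.001,0.12,-0.002,0,0,0],[0.001,0.126,-0.002,0,0,0],[0.001,0.13,-0.002,0,0,0],[0.001,0.132,-0.002,0,0,0],[0.001,0.134,-0.002,0,0,0],[0.001,0.136,-0.002,0,0,0],[0.001,0.136,-0.002,0,0,0],[0.001,0.136,-0.002,0,0,0]]]'
python3 -m handwheel '[[[0,0.0005,0,0,0,0],[0,0.001,0,0,0,0],[0,0.001,0,0,0,0],[0,0.001,0,0,0,0]]]'
```

```text
clock: 14.25
tool_pos: [0.4615, -0.0109, 0.0454]
eef_rot: [-0.501, 0.498, -0.499, 0.502]
contact_force: [0.1, 0.5, -1.6]
opening: 0.631
clock: 14.58
tool_pos: [0.4613, -0.0109, 0.044]
eef_rot: [-0.501, 0.498, -0.498, 0.502]
contact_force: [-0.8, -0.1, -1.0]
opening: 0.628
```

```bash
python3 -m handwheel '[[[0,0.0005,0,0,0,0],[0,0.001,0,0,0,0],[0,0.001,0,0,0,0],[0,0.001,0,0,0,0]]]'
python3 -m handwheel '[[[0,0.0005,0,0,0,0],[0,0.0005,0,0,0,0],[0,0.0005,0,0,0,0]]]'
```

```text
clock: 14.92
tool_pos: [0.4613, -0.0109, 0.0432]
eef_rot: [-0.501, 0.498, -0.499, 0.502]
contact_force: [-0.2, -0.2, 2.9]
opening: 0.631
clock: 15.17
tool_pos: [0.4613, -0.0109, 0.0431]
eef_rot: [-0.501, 0.498, -0.499, 0.502]
contact_force: [-0.6, -0.0, 9.5]
opening: 0.632
```

Contact. Release, rise, and go to the tin (0.666, −0.033).

```bash
python3 -m handwheel '[[[0,-0.001,0,0,0,0],[0,-0.001,0,0,0,0],[0,-0.001,0,0,0,0],[0,-0.001,0,0,0,0],[0,-0.001,0,0,0,0],[0,-0.001,0,0,0,0]]]' 1
python3 -m handwheel '[[[0,-0.01,0,0,0,0],[0,-0.03,0,0,0,0],[0,-0.06,0,0,0,0],[0,-0.09,0,0,0,0],[0,-0.105,0,0,0,0],[0,-0.11,0,0,0,0],[0,-0.11,0,0,0,0],[0,-0.11,0,0,0,0]]]'
python3 -c "
from h import *
print(goal([.666,-.033,.12],0.0))
s=snapshot('scene');print(boxes_of('jar_mid','scene')[:1],boxes_of('carton_mid','scene')[:1],boxes_of('tin_mid','scene'))
S=s[150:260,170:320];cv2.imwrite('pics/s4c.png',cv2.cvtColor(cv2.resize(S,None,fx=5,fy=5,interpolation=cv2.INTER_CUBIC),cv2.COLOR_RGB2BGR))"
```

```text
clock: 15.67
tool_pos: [0.4612, -0.0109, 0.0433]
eef_rot: [0.502, -0.499, 0.498, -0.502]
contact_force: [0.5, 0.3, -0.4]
opening: 0.998
clock: 16.33
tool_pos: [0.461, -0.0108, 0.1533]
eef_rot: [0.502, -0.499, 0.498, -0.502]
contact_force: [-0.1, -0.5, -0.6]
opening: 0.997
(array([0.0235, 0.0332, 0.2049]), array([ 0.0001,  0.002 , -0.    ]))
[] [{'bbox': [194.8, 191.7, 231.6, 238.1], 'confidence': 0.57}] [{'bbox': [269.4, 249.1, 304.1, 281.0], 'confidence': 0.89}, {'bbox': [168.3, 251.6, 193.1, 274.8], 'confidence': 0.82}, {'bbox': [162.9, 295.9, 190.7, 323.6], 'confidence': 0.58}]
```

View pics/s4c.png

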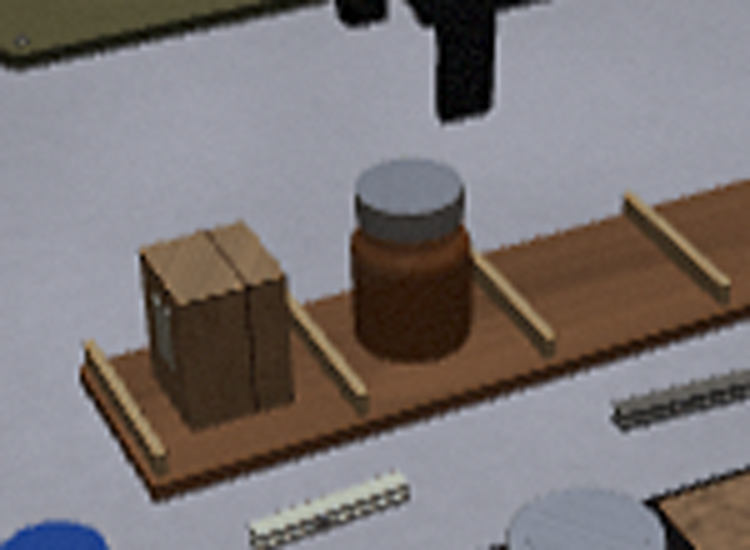

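Jar stands upright in the bay beside the carton. Move to the tin.

```bash
python3 -m handwheel '[[[0.002,0,0.02,0,0,0],[0.005,0,0.05,0,0,0],[0.009,0,0.085,0,0,0],[0.013,0,0.12,0,0,0],[0.017,0,0.155,0,0,0],[0.021,0.01,0.185,0,0.002,0],[0.0235,0.02,0.2,0,0.002,0],[0.0235,0.033,0.205,0,0.002,0],[0.0235,0.033,0.205,0,0.002,0],[0.0235,0.033,0.205,0,0.002,0],[0.0235,0.033,0.205,0,0.002,0]]]'
python3 -c "
from h import *
print(goal([.666,-.033,.018],0.0))"
```

```text
clock: 17.45
tool_pos: [0.6648, -0.0328, 0.1202]
eef_rot: [-0.501, 0.501, -0.499, 0.499]
contact_force: [-0.5, -0.4, 0.5]
opening: 0.997
(array([0.0002, 0.1021, 0.0015]), array([ 0.0008,  0.    , -0.0001]))
```

```bash
python3 -m handwheel '[[[0,0.02,0.001,0,0,0],[0,0.05,0.001,0,0,0],[0,0.075,0.001,0,0,0],[0,0.09,0.001,0,0,0],[0,0.098,0.001,0,0,0],[0,0.102,0.001,0,0,0],[0,0.102,0.001,0,0,0],[0,0.102,0.001,0,0,0]]]'
python3 -m handwheel '[[[0,0,0,0,0,0],[0,0,0,0,0,0],[0,0,0,0,0,0],[0,0,0,0,0,0],[0,0,0,0,0,0],[0,0,0,0,0,0],[0,0,0,0,0,0]]]' -1 20
python3 -m handwheel '[[[0,-0.02,0,0,0,0],[0,-0.05,0,0,0,0],[0,-0.08,0,0,0,0],[0,-0.11,0,0,0,0],[0,-0.14,0,0,0,0],[0,-0.14,0,0,0,0],[0,-0.14,0,0,0,0],[0,-0.14,0,0,0,0]]]'
python3 -c "
from h import *
print(goal([.462,.082,.158],0.006))"
```

```text
clock: 18.12
tool_pos: [0.6683, -0.0332, 0.0197]
eef_rot: [0.499, -0.5, 0.501, -0.5]
contact_force: [0.6, -1.2, -0.1]
opening: 0.996
clock: 18.7
tool_pos: [0.6676, -0.0331, 0.0189]
eef_rot: [0.5, -0.5, 0.5, -0.5]
contact_force: [-1.5, -0.2, 4.0]
opening: 0.695
clock: 19.37
tool_pos: [0.6664, -0.033, 0.1573]
eef_rot: [-0.5, 0.501, -0.499, 0.499]
contact_force: [-1.5, -0.2, -1.8]
opening: 0.698
(array([-1.150e-01, -2.000e-04, -2.044e-01]), array([ 0.0007, -0.0019, -0.0001]))
```

```bash
python3 -m handwheel '[[[-0.01,0,-0.02,0,0,0],[-0.025,0,-0.045,0,0,0],[-0.042,0,-0.075,0,0,0],[-0.06,0,-0.11,0,0,0],[-0.08,0,-0.14,0,0,0],[-0.095,0,-0.17,0,-0.002,0],[-0.107,0,-0.19,0,-0.002,0],[-0.115,0,-0.202,0,-0.002,0],[-0.115,0,-0.205,0,-0.002,0],[-0.115,0,-0.205,0,-0.002,0],[-0.115,0,-0.205,0,-0.002,0],[-0.115,0,-0.205,0,-0.002,0]]]'
python3 -c "
from h import *
print(goal([.462,.082,.018],0.006))
S=snapshot('scene')[110:260,170:370];cv2.imwrite('pics/s5c.png',cv2.cvtColor(cv2.resize(S,None,fx=4,fy=4,interpolation=cv2.INTER_CUBIC),cv2.COLOR_RGB2BGR))"
```

```text
clock: 20.37
tool_pos: [0.4637, 0.081, 0.1581]
eef_rot: [-0.501, 0.499, -0.499, 0.501]
contact_force: [0.2, -0.1, -1.8]
opening: 0.7
(array([-0.0011,  0.1401, -0.0018]), array([-0.0003, -0.0005,  0.0001]))
```

View pics/s5c.png

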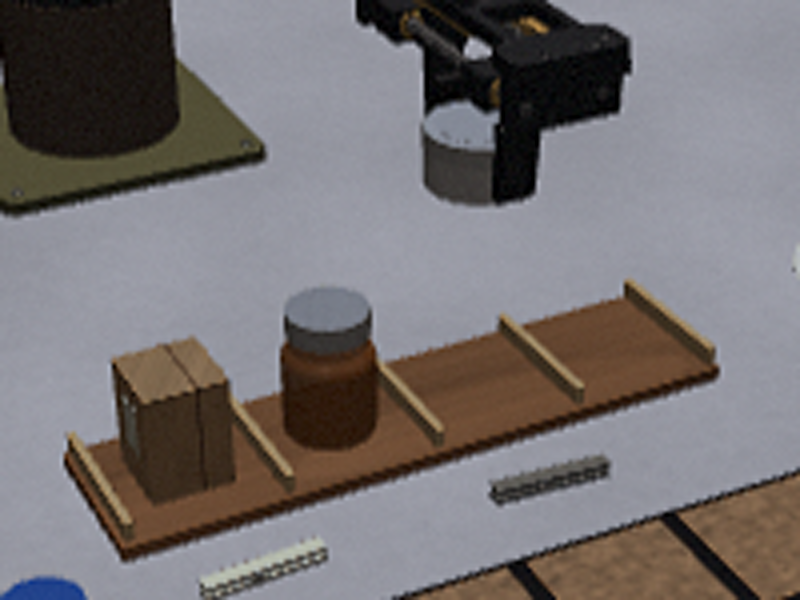

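Tin held level at (475,155) in the crop. Carton and jar are undisturbed. Lowering.

```bash
python3 -m handwheel '[[[-0.001,0.03,-0.002,0,0,0],[-0.001,0.06,-0.002,0,0,0],[-0.001,0.09,-0.002,0,0,0],[-0.001,0.11,-0.002,0,0,0],[-0.001,0.12,-0.002,0,0,0],[-0.001,0.127,-0.002,0,0,0],[-0.001,0.132,-0.002,0,0,0],[-0.001,0.135,-0.002,0,0,0],[-0.001,0.137,-0.002,0,0,0],[-0.001,0.139,-0.002,0,0,0],[-0.001,0.139,-0.002,0,0,0],[-0.001,0.139,-0.002,0,0,0]]]'
python3 -m handwheel '[[[0,0.0005,0,0,0,0],[0,0.001,0,0,0,0],[0,0.001,0,0,0,0],[0,0.001,0,0,0,0]]]'
```

```text
clock: 21.42
tool_pos: [0.4607, 0.083, 0.0199]
eef_rot: [-0.501, 0.498, -0.499, 0.502]
contact_force: [-0.4, -0.1, -1.4]
opening: 0.695
clock: 21.75
tool_pos: [0.4604, 0.0829, 0.0185]
eef_rot: [-0.501, 0.498, -0.498, 0.502]
contact_force: [0.1, 0.5, -1.9]
opening: 0.7
```

```bash
python3 -m handwheel '[[[0,0.0005,0,0,0,0],[0,0.001,0,0,0,0],[0,0.001,0,0,0,0],[0,0.001,0,0,0,0]]]'
python3 -m handwheel '[[[0,0.0005,0,0,0,0],[0,0.0005,0,0,0,0],[0,0.0005,0,0,0,0]]]'
```

```text
clock: 22.08
tool_pos: [0.4605, 0.0829, 0.0178]
eef_rot: [-0.501, 0.498, -0.499, 0.502]
contact_force: [-0.2, -0.2, 4.7]
opening: 0.7
clock: 22.33
tool_pos: [0.4605, 0.0829, 0.0178]
eef_rot: [-0.501, 0.498, -0.499, 0.502]
contact_force: [-0.5, -0.0, 11.8]
opening: 0.699
```

```bash
python3 -m handwheel '[[[0,-0.001,0,0,0,0],[0,-0.001,0,0,0,0],[0,-0.001,0,0,0,0],[0,-0.001,0,0,0,0],[0,-0.001,0,0,0,0]]]' 1
python3 -m handwheel '[[[0,-0.01,0,0,0,0],[0,-0.03,0,0,0,0],[0,-0.06,0,0,0,0],[0,-0.09,0,0,0,0],[0,-0.11,0,0,0,0],[0,-0.12,0,0,0,0],[0,-0.12,0,0,0,0],[0,-0.12,0,0,0,0]]]'
python3 -c "
from h import *
print(goal([.665,-.1245,.12],-.014))"
```

```text
clock: 22.75
tool_pos: [0.4604, 0.0829, 0.0178]
eef_rot: [0.502, -0.499, 0.498, -0.501]
contact_force: [1.1, 0.4, -0.7]
opening: 1.001
clock: 23.42
tool_pos: [0.4606, 0.083, 0.1386]
eef_rot: [-0.501, 0.498, -0.499, 0.502]
contact_force: [0.1, 0.4, 0.6]
opening: 0.999
(array([0.2088, 0.0188, 0.2031]), array([-0.0004,  0.0064, -0.0002]))
```

```bash
python3 -m handwheel '[[[0.02,0,0.02,0,0,0],[0.045,0,0.045,0,0,0],[0.073,0,0.07,0,0,0],[0.1,0,0.1,0,0.003,0],[0.13,0,0.128,0,0.006,0],[0.16,0,0.155,0,0.006,0],[0.185,0.01,0.18,0,0.006,0],[0.203,0.018,0.198,0,0.006,0],[0.209,0.019,0.203,0,0.006,0],[0.209,0.019,0.203,0,0.006,0],[0.209,0.019,0.203,0,0.006,0],[0.209,0.019,0.203,0,0.006,0]]]'
python3 -c "
from h import *
print(goal([.665,-.1245,.0205],-.014))"
```

```text
clock: 24.42
tool_pos: [0.6635, -0.1224, 0.1186]
eef_rot: [-0.497, 0.504, -0.502, 0.497]
contact_force: [-0.4, -1.0, 0.2]
opening: 1.002
(array([0.0023, 0.0981, 0.0018]), array([ 0.0007,  0.0011, -0.0006]))
```

```bash
python3 -m handwheel '[[[0.002,0.02,0.001,0,0,0],[0.002,0.05,0.001,0,0,0],[0.002,0.075,0.001,0,0,0],[0.002,0.09,0.001,0,0,0],[0.002,0.096,0.001,0,0,0],[0.002,0.098,0.001,0,0,0],[0.002,0.098,0.001,0,0,0],[0.002,0.098,0.001,0,0,0]]]'
python3 -m handwheel '[[[0,0,0,0,0,0],[0,0,0,0,0,0],[0,0,0,0,0,0],[0,0,0,0,0,0],[0,0,0,0,0,0],[0,0,0,0,0,0],[0,0,0,0,0,0],[0,0,0,0,0,0],[0,0,0,0,0,0]]]' -1 15
python3 -m handwheel '[[[0,-0.02,0,0,0,0],[0,-0.05,0,0,0,0],[0,-0.08,0,0,0,0],[0,-0.11,0,0,0,0],[0,-0.14,0,0,0,0],[0,-0.14,0,0,0,0],[0,-0.14,0,0,0,0],[0,-0.14,0,0,0,0]]]'
python3 -c "
from h import *
print(goal([.461,.177,.16],0.006))"
```

```text
clock: 25.08
tool_pos: [0.6667, -0.1268, 0.0225]
eef_rot: [0.496, -0.502, 0.504, -0.497]
contact_force: [-0.1, 1.5, -0.3]
opening: 0.995
clock: 25.83
tool_pos: [0.6657, -0.1269, 0.0209]
eef_rot: [-0.497, 0.503, -0.503, 0.497]
contact_force: [-0.4, -0.7, 0.0]
opening: 0.427
clock: 26.5
tool_pos: [0.6648, -0.1266, 0.1601]
eef_rot: [-0.497, 0.504, -0.503, 0.497]
contact_force: [0.2, 0.2, -1.2]
opening: 0.431
(array([-0.301 ,  0.0006, -0.2076]), array([ 0.0006, -0.0059, -0.0001]))
```

```bash
python3 -m handwheel '[[[-0.02,0,-0.014,0,0,0],[-0.05,0,-0.035,0,0,0],[-0.085,0,-0.06,0,0,0],[-0.12,0,-0.085,0,-0.003,0],[-0.155,0,-0.11,0,-0.006,0],[-0.19,0,-0.135,0,-0.006,0],[-0.225,0,-0.16,0,-0.006,0],[-0.255,0,-0.18,0,-0.006,0],[-0.28,0,-0.195,0,-0.006,0],[-0.299,0,-0.207,0,-0.006,0],[-0.299,0,-0.207,0,-0.006,0],[-0.299,0,-0.207,0,-0.006,0]]]'
python3 -m handwheel '[[[0,0,0,0,0,0],[0,0,0,0,0,0]]]'
python3 -c "
from h import *
print(goal([.461,.175,.0205],0.006))
S=snapshot('scene')[110:260,170:370];cv2.imwrite('pics/s6c.png',cv2.cvtColor(cv2.resize(S,None,fx=4,fy=4,interpolation=cv2.INTER_CUBIC),cv2.COLOR_RGB2BGR))"
```

```text
clock: 27.5
tool_pos: [0.4608, 0.1757, 0.1597]
eef_rot: [0.503, -0.498, 0.497, -0.501]
contact_force: [0.1, 0.3, 0.1]
opening: 0.433
clock: 27.67
tool_pos: [0.4629, 0.1731, 0.1604]
eef_rot: [0.501, -0.499, 0.499, -0.5]
contact_force: [-0.2, -0.4, -0.8]
opening: 0.43
(array([-0.0021,  0.1399, -0.0018]), array([ 0.0002, -0.0007,  0.0004]))
```

View pics/s6c.png

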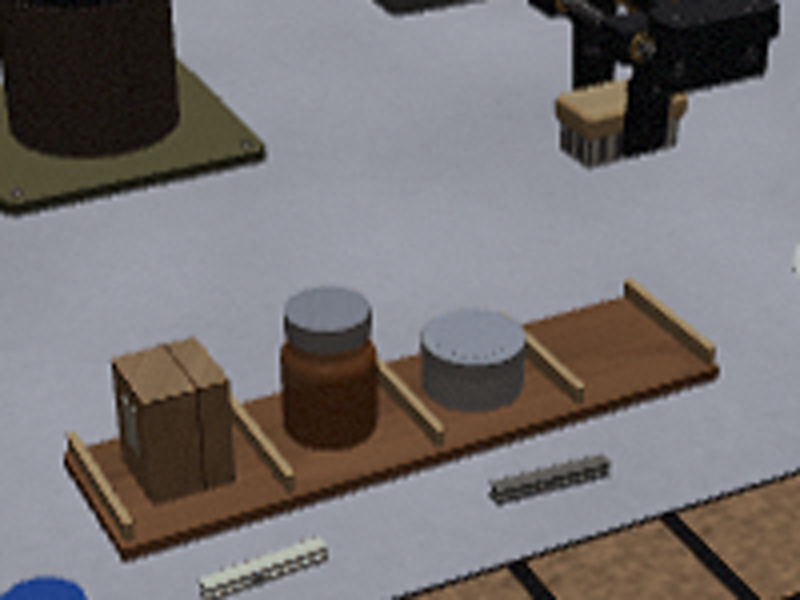

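Tin flat in its bay at (472,358); brush held level at (620,122). Lowering.

```bash
python3 -m handwheel '[[[-0.002,0.03,-0.001,0,0,0],[-0.002,0.06,-0.001,0,0,0],[-0.002,0.09,-0.001,0,0,0],[-0.002,0.11,-0.001,0,0,0],[-0.002,0.12,-0.001,0,0,0],[-0.002,0.127,-0.001,0,0,0],[-0.002,0.132,-0.001,0,0,0],[-0.002,0.135,-0.001,0,0,0],[-0.002,0.137,-0.001,0,0,0],[-0.002,0.139,-0.001,0,0,0],[-0.002,0.139,-0.001,0,0,0],[-0.002,0.139,-0.001,0,0,0]]]'
python3 -m handwheel '[[[0,0.0005,0,0,0,0],[0,0.001,0,0,0,0],[0,0.001,0,0,0,0],[0,0.001,0,0,0,0]]]'
python3 -m handwheel '[[[0,0.0005,0,0,0,0],[0,0.0005,0,0,0,0],[0,0.0005,0,0,0,0]]]'
```

```text
clock: 28.72
tool_pos: [0.4618, 0.1769, 0.0224]
eef_rot: [-0.501, 0.498, -0.499, 0.502]
contact_force: [-0.5, 0.1, -1.4]
opening: 0.434
clock: 29.05
tool_pos: [0.4615, 0.1768, 0.021]
eef_rot: [-0.501, 0.498, -0.498, 0.502]
contact_force: [-0.8, -0.1, -0.6]
opening: 0.433
clock: 29.3
tool_pos: [0.4614, 0.1767, 0.0204]
eef_rot: [0.502, -0.498, 0.498, -0.502]
contact_force: [0.2, 0.4, -0.5]
opening: 0.428
```

```bash
python3 -m handwheel '[[[0,0.0005,0,0,0,0],[0,0.0005,0,0,0,0],[0,0.0005,0,0,0,0]]]'
python3 -m handwheel '[[[0,0.0005,0,0,0,0],[0,0.0005,0,0,0,0],[0,0.0005,0,0,0,0]]]'
```

```text
clock: 29.55
tool_pos: [0.4615, 0.1767, 0.0199]
eef_rot: [-0.502, 0.498, -0.498, 0.502]
contact_force: [0.6, 0.3, -0.9]
opening: 0.431
clock: 29.8
tool_pos: [0.4615, 0.1768, 0.0198]
eef_rot: [-0.501, 0.498, -0.498, 0.502]
contact_force: [-0.8, -0.7, 4.8]
opening: 0.435
```

Contact. Release, rise, back away to the left, then check.

```bash
python3 -m handwheel '[[[0,0,0,0,0,0],[0,0,0,0,0,0],[0,0,0,0,0,0],[0,0,0,0,0,0],[0,0,0,0,0,0],[0,0,0,0,0,0]]]' 1
python3 -m handwheel '[[[0,-0.01,0,0,0,0],[0,-0.03,0,0,0,0],[0,-0.06,0,0,0,0],[0,-0.1,0,0,0,0],[0,-0.14,0,0,0,0],[0,-0.17,0,0,0,0],[0,-0.2,0,0,0,0],[0,-0.2,0,0,0,0],[0,-0.2,0,0,0,0]]]'
python3 -m handwheel '[[[-0.03,0,0,0,0,0],[-0.07,0,0,0,0,0],[-0.11,0,0,0,0,0],[-0.15,0,0,0,0,0],[-0.19,0,0,0,0,0],[-0.22,0,0,0,0,0],[-0.25,0,0,0,0,0],[-0.25,0,0,0,0,0],[-0.25,0,0,0,0,0],[-0.25,0,0,0,0,0]]]'
python3 - <<'E'
from h import *
for c,(x,y,w,h) in {"top":(165,215,200,85),"scene":(170,165,200,90)}.items():
    im=snapshot(c)
    o=cv2.cvtColor(cv2.resize(im[y:y+h,x:x+w],None,fx=4,fy=4,interpolation=cv2.INTER_CUBIC),cv2.COLOR_RGB2BGR)
    o=np.clip(o*1.4,0,255).astype(np.uint8)
    b=[.1425,.0475,-.0475,-.1425]
    for M,yb in((box(.038,.07,.012,.046),b[0]),(cyl(.063,.012,.048),b[1]),(cyl(.056,.012,.094),b[2]),(box(.05,.05,.012,.082),b[3])):
        q=at(np.array(M)+[0,yb,0],[.462,.0346,.006])
        cv2.polylines(o,[cv2.convexHull(((proj(c,q)-[x,y]+.5)*4).astype(np.int32))],True,(0,255,0),1)
    cv2.imwrite(f"pics/end_{c}.png",o)
    print(c,[(t,np.round(boxes_of(t,c)[0]["bbox"]) if boxes_of(t,c) else None) for t in("spray","dish")])
a=[cv2.imread(f"pics/end_{c}.png") for c in("top","scene")];g=cv2.resize(np.vstack(a),(640,560));cv2.imwrite("pics/end.png",g)
E
```

```text
clock: 30.3
tool_pos: [0.4615, 0.1767, 0.0194]
eef_rot: [0.502, -0.498, 0.498, -0.502]
contact_force: [-0.1, 1.0, -0.2]
opening: 0.857
clock: 31.05
tool_pos: [0.4622, 0.1771, 0.2215]
eef_rot: [-0.5, 0.498, -0.499, 0.503]
contact_force: [-0.9, 0.2, -1.3]
opening: 1.002
clock: 31.88
tool_pos: [0.4595, 0.425, 0.2181]
eef_rot: [0.503, -0.498, 0.499, -0.5]
contact_force: [-0.2, -0.7, 0.3]
opening: 1.0
top [('spray', array([426., 191., 488., 236.])), ('dish', array([ 82., 205., 139., 267.]))]
scene [('spray', array([ 67., 193., 118., 311.])), ('dish', array([370., 165., 419., 200.]))]
```

View pics/end_top.png

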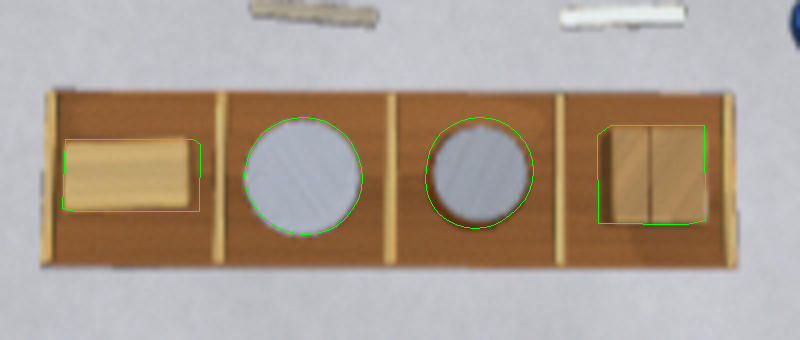

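View pics/end_scene.png

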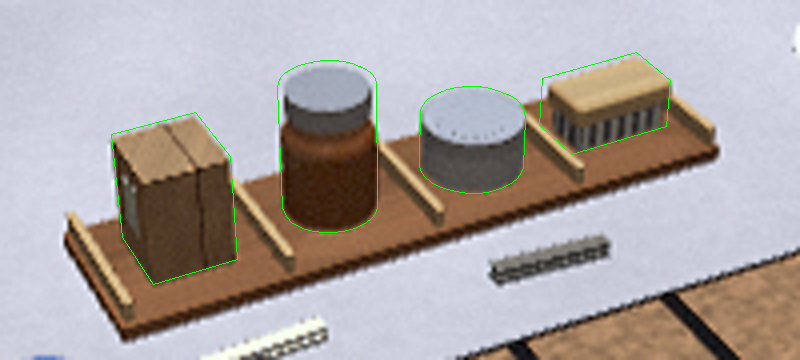

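The final overlay shows all four items on their ideal outlines to within about 2 mm. Handing in.

```bash
python3 -c "
from plant import job;print(job.finish_job())"
```

```text
the job is handed in; nothing more can be done
None
```

All four things are in the rack in reverse order, and the job is handed in at about 32 s of the 109 s allowed. From the robot's right, the bays hold the carton, the jar, the tin and the nail brush. I gripped each one across its open sides and lowered it until it touched the board (about 5–12 N) before letting go.

- **Placement:** in the last pictures from both cameras, all four stand upright in their bays. They match the outlines I drew for the bay centres to about 2 mm. The brush's left end in the scene view sits about 2 px inside its outline, but the top view shows it centred.
- **Bystanders:** the spray bottle and the dish show in the same places as at the start, to about 2 px in the detector boxes. The top camera did not detect the dish at the start, so for that view I compared its final box with the first picture. The grey and blue look-alike tins were not touched.
- **Disagreements:** in the first pictures, the scene camera alone put the rack's divider tops up to about 10 mm further in x than the top camera. I used the top-view fit with the board edges, and the final overlay agreed with it. The grip on the tin closed to about 61.5 mm against the listed 63 mm, with no visible effect.

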